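# Shut and lock the gas tap left open

## Task

One of the two gas taps on the counter has been left open: its knob points at the small round stud. Pull that knob straight up until it unlocks, turn it clockwise until it points at the raised arc and, without ever forcing the lock, feel for the hidden slot along that arc and push the knob fully home there, then let go. Do not touch the other tap, which is already shut, and do not shift the things standing around.

Things in the scene. Friction and masses are not known exactly. Their poses are not given: they have to be found in the camera images.
- tap: Housing of the open gas tap, fixed: aluminium box 120 x 120 x 44 mm high, brass pipe stub out of its back (own +x). Origin under its centre, z up; the knob's axis is its z axis. On top, 43 mm from the axis and 5 mm tall: a round 7 mm stud (open mark, towards own -x) and a raised arc (closed mark) spanning 0.85 to 1.40 rad clockwise, seen from above, from the stud.
- pull (a joint): How far the open tap's knob is pulled up out of the housing, in m: 0 is fully home, 0.012 the upper stop. It slides with about 4 N of friction and stays where it is left. Below 0.008 a key under the knob is locked in a slot; only above 0.008 can the knob be turned from one slot to another.
- turn (a joint): Turn of the open tap's knob, rad: 0 with the nose at the stud, growing clockwise seen from above, stops at -0.15 and 1.65. In the open slot (at 0) it has 0.15 play either way. The only other slot, the closed one, is hidden: its centre lies anywhere from 0.85 to 1.40, different each time, and the key enters only within about 0.04 rad of it.
- knob: The open tap's black knob. Origin on its axis, at the housing's underside level when home; z up, own -x is where the nose points. Skirt disc 60 mm across, z 46 to 56 mm; on it a grip bar 50 mm long (x), 14 mm wide (y), z 54 to 86 mm. Nose 8 mm wide, out to 37 mm from the axis at skirt height. White line on the bar's top, nose side. Pinch the bar across its 14 mm from above.
- knob_grip (a point): Point on the knob's axis, 13 mm below the top of the grip bar: the height to pinch. Axes as the knob's.
- closed_arc (a point): Middle of the top of the raised arc (closed mark) of the open tap.
- lock_plate: Hidden lock plate within the open tap's housing, with the slots. It is sprung: pressed by the knob's key away from a slot, it meets the key when the knob is still 8 mm out and gives 1 mm for each 3 N, at most 4 mm. It must not take more than 25 N from the knob, pressing or turning.
- tap_b: The other gas tap, fixed to the counter, the same in shape and size, already shut with its nose at its own arc. Origin at the centre of its underside. Not to be touched.
- bowl: Loose steel bowl, 170 mm across, 75 mm high. Origin under its centre.
- sauce: Loose white sauce bottle with red cap, 56 mm across, 150 mm high. Origin under its centre.
- cup: Loose white cup, 72 mm across, 70 mm high. Origin under its centre.
- jar: Loose glass jar with red lid, 68 mm across, 85 mm high. Origin under its centre.
- turner: Loose spatula lying on the counter. Origin at its middle.
- shaker: Loose steel shaker, 44 mm across, 65 mm high. Origin under its centre.
- caddy: Loose white four-part condiment box, 160 x 160 x 70 mm. Origin under its centre.
Not all that is in view belongs to the job. Leave any green look-alike of the tap alone.

How it is judged:
By the outcome, as a careful person would: the job done as asked, in the order asked, and still so for the second after the job is handed in, with the robot touching nothing.
It also fails if it takes over 72 s, if anything falls off the work surface, if the arm or the gripper's body presses on something with over 40 N, if the wrist force passes 120 N, or if a joint passes its speed limit or range.

## Robot

A 6-joint arm with a two-finger parallel gripper is mounted at the origin on the work surface. World frame = base frame: x ahead of the robot, y to its left, z up, the work surface at z = 0. Lengths are in mm, angles in degrees, forces in N, time in s.
With the tool pointing down it reaches from about 350 to 850 mm from the base axis. Payload 8.1 kg.
Tool frame: the origin (TCP) lies at the centre of the arm's flange, where the gripper is bolted on; the fingertips stand 173 mm ahead of it and the grasp point (between the pads) lies 155 mm ahead of it; z points along the fingers, y is the line along which they close (so a half turn about z gives the same grasp; the last joint's range is limited). The gripper opens to 85 mm and grips with 20 to 120 N. Pads are 22 mm wide; open, the fingers measure 114 mm over their backs; the gripper's body (76 mm by 85 mm) begins 54 mm behind the grasp point. The pads swing forward as they close: fully open they stand 13 mm farther back than shut.
Start: joints at [68.732, 7.471, 85.268, -0, 87.261, -4.893], TCP at [169.134, 575.674, 404.692] pointing down, gripper open.
Joint ranges: [-169.43, 169.43], [-51.17, 129.36], [1.28, 143.12], [-76.62, 256.62], [0, 156.53], [-152.29, 152.29]. Speed limits (degrees/s): [136.94, 136.94, 159.86, 180, 180, 180].

## Interface

Orientations are given as [roll, pitch, yaw] about the fixed x, y, z axes, in that order (R = Rz(yaw) Ry(pitch) Rx(roll)).
In Python, from bench import * gives the robot as it stands.
- The arm moves only by the shell command python3 -m jog 'ROWS' [FORCE]. ROWS is text: rows parted by semicolons, each of 7 numbers parted by spaces: the shift along the tool's x, y, z scaled (see below), then the turn, a rotation vector about the tool's x, y, z scaled (see below), then the closure, from -1 (fully open) to 1 (shut). In form: tx ty tz wx wy wz hand; .... A call has 1 to 5 rows; each row shifts and turns the commanded pose from where the row before left it, along the tool's axes as they then stand; what a row does not reach is not made up. The controller multiplies each number of a shift by 0.1 m and each number of a turn by 60 degrees. A row lasts 1/8 s, in which the tool goes at most 62.5 mm and 10.7 degrees, less where a joint would pass 70% of its speed; a pose out of reach is approached as far as the arm can. A call with a number of a shift or a turn outside -1 to 1 is refused whole. A call with a gripper value outside its range is refused whole. The fingers move at their own pace and stop on an object; FORCE is the grip in N (left out, the last holds). Time passes only in rows, so rows that do not move let the fingers close. It gives the time, the measured TCP pose, the force, the opening and the grip force at its end, in the units of the state.
- sense(): the state, without advancing time (a new reading comes with each control period).
- snapshot(name): name is "scene" or "top" or "wrist"; returns a dict with "img" (400x640x3 uint8, red, green, blue), "fx", "fy", "cx", "cy" (pixels), "dist" ([k1, k2, p1, p2, k3] as OpenCV has them; the pictures are not rectified), "extrinsics" (4x4, takes a point from camera to world coordinates). Camera axes: x right, y down, z forward; pixel columns grow to the right and rows downward; lengths in mm; the calibration is good to about 2 mm. A picture is of the moment at which its call begins. There is no depth.
- hand_in(): hands the job in; it is judged then, once.
The state is a dict: "time": time; "joint_pos": joint angles; "qd": joint speeds; "joint_efforts": joint torques, N m; "tool_pos": TCP position; "tcp_rot": TCP orientation; "ft_force": force on the tool from outside, world axes, zero at the start; "wrist_torque": the same for the moment, N m; "finger_gap": finger opening in mm; "grip_force": force on a finger pad.
Only numpy, scipy, OpenCV 4.12 (cv2) and the standard library are available. Lean on these libraries where they do the work, as an engineer would, in place of code of your own. Each camera call takes 0.05 s, during which the arm holds its last target. There are 200 camera calls.

## Working session

There is one attempt and no reset: what is moved stays moved. The work goes in short steps, Python scripts to look and compute and a shell command to move; the robot and the scene stay as the last step left them, time stands still between calls to the robot, and variables do not carry over. Pictures are saved under pics/ and viewed, at most 10 in all, crops included, and the job is handed in when it is done.

```bash
mkdir -p pics
python3 - <<'E'
from bench import *
import cv2
for n in("top","scene"):
    s=snapshot(n); cv2.imwrite(f"pics/{n}1.png",s["img"][:,:,::-1]); print(n,s["fx"],s["cx"],s["cy"],s["dist"],s["extrinsics"])
print(sense())
E
```

```text
top 362.5308440912671 315.6262418320708 196.29428012623254 [-0.01893289  0.          0.          0.          0.        ] [[ 2.23798820e-02 -9.90562343e-01  1.35223465e-01  3.94257857e+02]
 [-9.99500485e-01 -2.51876044e-02 -1.90883250e-02  3.06230490e-01]
 [ 2.23141311e-02 -1.34728725e-01 -9.90631238e-01  9.57198690e+02]
 [ 0.00000000e+00  0.00000000e+00  0.00000000e+00  1.00000000e+00]]
scene 430.7017316861114 314.74247723235015 198.19849113128956 [-0.06536787  0.          0.          0.          0.        ] [[ 1.96482159e-01  6.86165384e-01 -7.00408329e-01  1.23331495e+03]
 [ 9.80386921e-01 -1.48680374e-01  1.29366269e-01 -1.55591643e+02]
 [-1.53703169e-02 -7.12089328e-01 -7.01920609e-01  8.04491400e+02]
 [ 0.00000000e+00  0.00000000e+00  0.00000000e+00  1.00000000e+00]]
{'time': 0.1, 'joint_pos': array([ 6.87326101e+01,  7.50894462e+00,  8.53237956e+01,  2.13154039e-03,
        8.72613794e+01, -4.89283306e+00]), 'qd': array([ 0.09171599, -0.15423918, -0.29779932, -0.0781207 ,  0.0552517 ,
       -0.00704241]), 'joint_efforts': array([ 1.84526070e-03, -5.70951748e+01, -5.01944590e+01, -1.00610266e-04,
        8.22358299e-03, -6.07335963e-06]), 'tool_pos': array([169.04199646, 575.47547738, 403.76099575]), 'tcp_rot': array([-1.79906405e+02, -1.01488549e-02,  1.63625331e+02]), 'ft_force': array([-0.24622509, -0.41050365,  0.52953442]), 'wrist_torque': array([0.02564908, 0.02197654, 0.01393383]), 'grip_force': 0.0, 'finger_gap': 85.49054479182821}
```

View pics/top1.png

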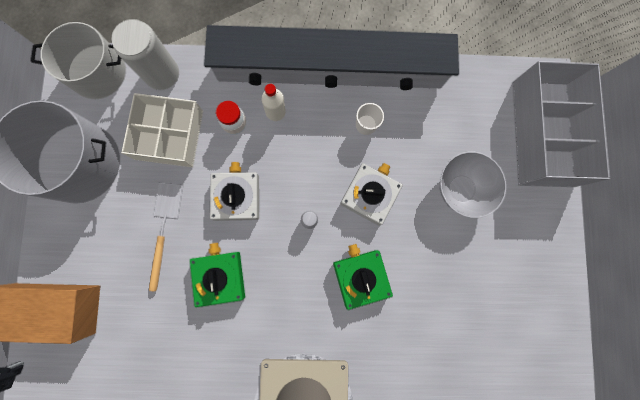

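View pics/scene1.png

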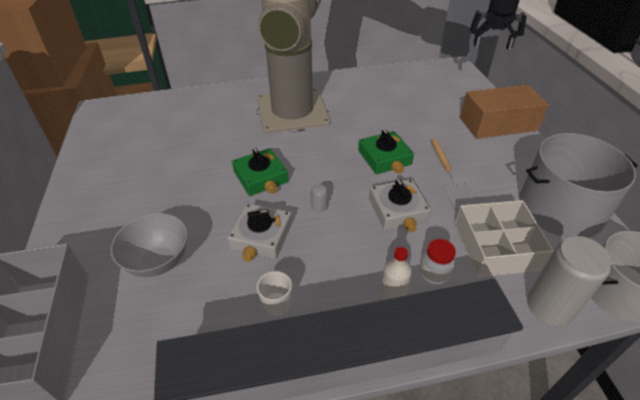

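Four tap-like units are in the top picture. The green ones at (215,280) and (363,280) are look-alikes. Of the aluminium ones, (372,193) has its nose at its yellow arc, so it is shut. The one at (234,195) has its nose pointing away from the pipe, so it is probably the open one. I'll confirm that in an enlarged crop.

Run:
```python
import cv2
i=cv2.imread("pics/top1.png")
a=cv2.resize(i[150:230,195:275],None,fx=7,fy=7,interpolation=cv2.INTER_CUBIC)
b=cv2.resize(i[155:235,333:363+50],(240,240),interpolation=cv2.INTER_CUBIC)
b=cv2.copyMakeBorder(b,0,320,0,0,cv2.BORDER_CONSTANT)
cv2.imwrite("pics/crop.png",cv2.hconcat([a,b]))
```

```text
(no output)
```

View pics/crop.png

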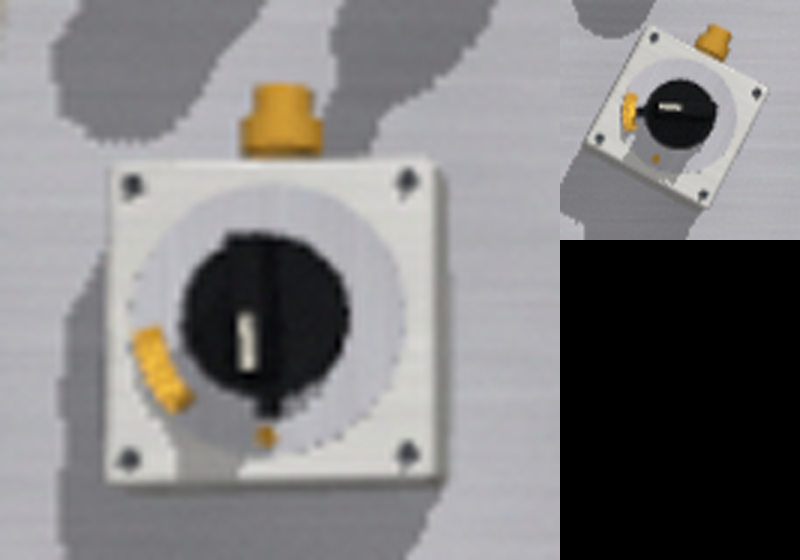

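The crop shows the left tap's nose pointing at its stud at crop (265,436), with its arc at (160,370), so it is the open one. The right tap's nose is at its arc. Next I measure the pose from the four screws and the housing corners.

```bash
cat > h.py <<'E'
from bench import *
import cv2, numpy as np
def ray(s,px,z):
    K=np.array([[s["fx"],0,s["cx"]],[0,s["fy"],s["cy"]],[0,0,1.]])
    u=cv2.undistortPoints(np.array(px,float).reshape(-1,1,2),K,np.array(s["dist"]))[:,0]
    E=np.array(s["extrinsics"]); d=np.c_[u,np.ones(len(u))]@E[:3,:3].T; o=E[:3,3]
    return o+d*((z-o[2])/d[:,2])[:,None]
E
python3 - <<'E'
from h import *
s=snapshot("top")
f=lambda c:np.array([195,150])+(np.array(c)+.5)/7-.5
sc=ray(s,f([(132,185),(407,180),(407,454),(128,460)]),44); print(sc,sc.mean(0))
co=ray(s,f([(107,158),(438,158),(440,478),(106,483)]),44); print(co.mean(0),np.linalg.norm(np.diff(co,axis=0),axis=1))
x=(sc[0]+sc[1]-sc[2]-sc[3]); print("tap +x dir deg",np.degrees(np.arctan2(x[1],x[0])))
y=sc[0]+sc[3]-sc[1]-sc[2];print(np.degrees(np.arctan2(y[1],y[0]))-90)
st=ray(s,f([(265,436)]),49)[0]; print("stud",st, st-sc.mean(0))
w=ray(s,f([(247,341)]),86)[0]; print("line",w)
# wrist camera projection check
w=snapshot("wrist"); print(w["extrinsics"])
E
```

```text
[[564.4992644  244.46495254  44.        ]
 [568.97321497 144.62266755  44.        ]
 [468.82545523 140.04013179  44.        ]
 [464.19684896 239.85160357  44.        ]] [516.62369589 192.24483886  44.        ]
[516.98453019 190.72807943  44.        ] [120.50136096 117.11098116 119.48574043]
tap +x dir deg 2.6266687871951904
2.6104050897239404
stud [473.61599931 190.22862319  49.        ] [-43.00769658  -2.01621567   5.        ]
line [503.06495253 190.419494    86.        ]
[[ 2.81274430e-01  9.25146842e-01  2.54927470e-01  1.04502725e+02]
 [ 9.59624680e-01 -2.70537835e-01 -7.70048893e-02  5.95053168e+02]
 [-2.27330443e-03  2.66294198e-01 -9.63889118e-01  3.72589613e+02]
 [ 0.00000000e+00  0.00000000e+00  0.00000000e+00  1.00000000e+00]]
```

```bash
cat >> h.py <<'E'
from scipy.spatial.transform import Rotation as Ro
def togo(p,yaw):
    s=sense(); R=Ro.from_euler("xyz",s["tcp_rot"],degrees=True); T=Ro.from_euler("xyz",[180,0,yaw],degrees=True)
    d=R.inv().apply(np.array(p)-s["tool_pos"])/100; w=np.degrees((R.inv()*T).as_rotvec())/60
    print("t",s["time"],"pos",s["tool_pos"].round(2),s["tcp_rot"].round(2),"shift",d.round(3),"turn",w.round(3),"F",s["ft_force"].round(2),"gap",round(s["finger_gap"],1))
E
python3 -m jog '0 0 0 0 0 -0.158 -1;0 0 0 0 0 -0.158 -1'; python3 -c "
from h import *
togo([516.6,192,405],182.6)"
```

```text
time: 0.45
tool_pos: [169.1, 575.6, 404.4]
tcp_rot: [-180.0, -0.0, -177.1]
ft_force: [-0.3, -0.7, -0.3]
finger_gap: 85.0
grip_force: 0.0
t 0.45 pos [169.12 575.61 404.35] [-1.7997e+02 -1.0000e-02 -1.7711e+02] shift [-3.277 -4.007 -0.005] turn [-0.001 -0.     0.005] F [-0.3  -0.66 -0.29] gap 85.0
```

```bash
python3 -m jog '-0.364 -0.445 0 0 0 0 -1;-0.364 -0.445 0 0 0 0 -1;-0.364 -0.445 0 0 0 0 -1;-0.364 -0.445 0 0 0 0 -1;-0.364 -0.445 0 0 0 0 -1' >/dev/null; python3 -m jog '-0.364 -0.445 0 0 0 0 -1;-0.364 -0.445 0 0 0 0 -1;-0.364 -0.445 0 0 0 0 -1;-0.364 -0.445 0 0 0 0 -1;0 0 0.4 0 0 0 -1'; python3 -c "
from h import *
togo([516.6,192,300],182.6)
s=snapshot('wrist'); cv2.imwrite('pics/w1.png',s['img'][:,:,::-1]); print(s['fx'],s['dist'],s['extrinsics'])"
```

```text
time: 1.7
tool_pos: [517.9, 187.4, 367.8]
tcp_rot: [180.0, 0.4, -177.7]
ft_force: [0.8, 0.6, -0.0]
finger_gap: 85.6
grip_force: 0.0
t 1.7 pos [517.85 187.38 367.75] [ 179.96    0.44 -177.7 ] shift [0.016 0.046 0.677] turn [ 0.001  0.007 -0.005] F [ 0.8   0.57 -0.03] gap 85.6
340.36263145404905 [-0.07153459  0.          0.          0.          0.        ] [[-4.08757568e-02  9.61054120e-01  2.73320600e-01  4.50857588e+02]
 [ 9.99164235e-01  3.93001562e-02  1.12396112e-02  1.85207752e+02]
 [ 6.03323562e-05  2.73551596e-01 -9.61857329e-01  3.35967259e+02]
 [ 0.00000000e+00  0.00000000e+00  0.00000000e+00  1.00000000e+00]]
```

View pics/w1.png

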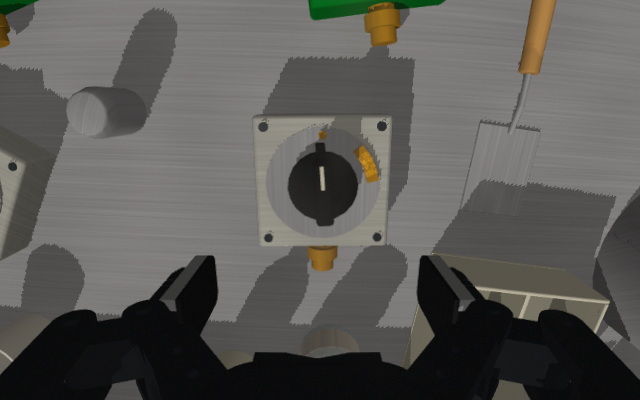

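The wrist view shows the tap with its screws at (263,127), (382,126), (377,237) and (268,238). The nose at (320,147) points at the stud (323,133), the line runs from (321,167) to (323,190), and the arc is at (367,163).

```bash
cat > m.py <<'E'
from h import *
s=snapshot("wrist"); img=s["img"]; cv2.imwrite("pics/w2.png",cv2.resize(img[95:265,240:410],None,fx=3.5,fy=3.5,interpolation=cv2.INTER_CUBIC)[:,:,::-1])
togo([516.6,192,300],182.6)
g=cv2.cvtColor(img,cv2.COLOR_RGB2GRAY)
pts=[]
for u,v in [(263,127),(382,126),(377,237),(268,238)]:
    u-=3*0
    w=g[v-9:v+10,u-9:u+10].astype(float); m=np.clip(130-w,0,None); yy,xx=np.mgrid[-9:10,-9:10]
    pts.append((u+(m*xx).sum()/m.sum(),v+(m*yy).sum()/m.sum()))
print(np.round(pts,1)); p=ray(s,pts,44); print(p.round(1),p.mean(0)); x=p[2]+p[3]-p[0]-p[1]; print(np.degrees(np.arctan2(x[1],x[0])))
print(np.linalg.norm(np.diff(p,axis=0),axis=1))
E
python3 -m jog '0 0 0 0 0 0 -1;0 0 0 0 0 0 -1' ; python3 m.py
```

```text
time: 2.0
tool_pos: [514.4, 191.1, 366.3]
tcp_rot: [180.0, 0.1, -177.3]
ft_force: [0.5, -0.6, -0.0]
finger_gap: 85.1
grip_force: 0.0
t 2.05 pos [514.52 191.17 366.57] [ 1.7997e+02  1.4000e-01 -1.7734e+02] shift [-0.02   0.007  0.666] turn [0.001 0.002 0.001] F [-0.33  0.75 -0.08] gap 85.5
[[261.1 126.5]
 [381.6 126.1]
 [374.3 241.6]
 [263.6 243.1]]
[[463.6 142.3  44. ]
 [458.5 243.3  44. ]
 [562.3 246.6  44. ]
 [568.6 145.1  44. ]] [513.25003838 194.3255623   44.        ]
1.6449484049806677
[101.1531953  103.84722159 101.72893058]
```

View pics/w2.png

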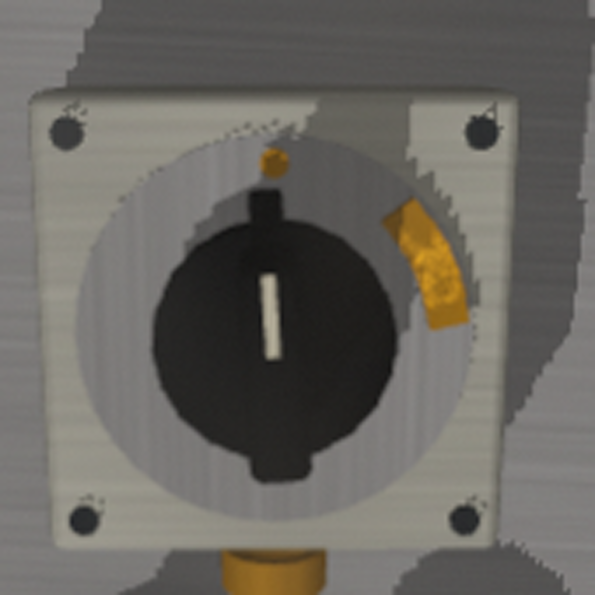

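The crop shows the screws at (67,133), (482,132), (464,520) and (84,520), the stud at (274,163) and the line from (268,275) to (273,358).

Run:
```python
from h import *
s=snapshot("wrist"); f=lambda c:np.array([240,95])+(np.array(c)+.5)/3.5-.5
p=ray(s,f([(67,133),(482,132),(464,520),(84,520)]),44); print(p.round(1),p.mean(0)); x=p[2]+p[3]-p[0]-p[1]; print(np.degrees(np.arctan2(x[1],x[0])))
y=p[1]+p[2]-p[0]-p[3]; print(np.degrees(np.arctan2(y[1],y[0]))-90)
l=ray(s,f([(268,275),(273,358)]),86); d=l[1]-l[0]; print("line",l,np.degrees(np.arctan2(d[1],d[0])))
print("stud",ray(s,f([(274,163)]),49), "nosetip",ray(s,f([(265,190)]),56))
togo([516,192,300],182.6)
```

```text
[[469.2 140.5  44. ]
 [464.2 240.4  44. ]
 [564.4 245.1  44. ]
 [569.1 145.2  44. ]] [516.75219838 192.78414396  44.        ]
2.6750947152200024
2.7680969426834707
line [[493.84424917 190.2326846   86.        ]
 [511.95547391 192.15727616  86.        ]] 6.0657793578870995
stud [[473.66487524 190.64314423  49.        ]] nosetip [[479.36547882 188.79413492  56.        ]]
t 2.1 pos [514.55 191.17 366.58] [ 1.7997e+02  1.5000e-01 -1.7734e+02] shift [-0.013  0.007  0.666] turn [0.001 0.003 0.001] F [ 0.41 -0.88  0.43] gap 85.8
```

```bash
python3 -m jog '-0.022 -0.012 0 0 0 -0.056 -1;0 0 0.4 0 0 0 -1;0 0 0.4 0 0 0 -1;0 0 0 0 0 0 -1;0 0 0 0 0 0 -1' >/dev/null; python3 -c "
from h import *
togo([516.7,192.5,234],186)"
```

```text
t 2.725 pos [517.33 189.74 286.91] [ 1.7998e+02  1.4000e-01 -1.7402e+02] shift [0.005 0.028 0.529] turn [ 0.     0.002 -0.   ] F [ 0.28 -0.41  1.02] gap 85.3
```

```bash
python3 -m jog '0.005 0.028 0 0 0 0 -1;0 0 0.25 0 0 0 -1;0 0 0.2 0 0 0 -1;0 0 0.08 0 0 0 -1;0 0 0 0 0 0 -1' >/dev/null; python3 -c "
from h import *
togo([516.7,192.5,234],186)"
```

```text
t 3.35 pos [516.13 192.12 232.28] [ 1.8000e+02  2.0000e-02 -1.7405e+02] shift [-0.006  0.003 -0.017] turn [ 0.     0.    -0.001] F [-0.22 -0.17  1.01] gap 85.3
```

```bash
python3 -m jog '-0.006 0.003 -0.015 0 0 0 0.2;0 0 0 0 0 0 0.6;0 0 0 0 0 0 1;0 0 0 0 0 0 1;0 0 0 0 0 0 1' 40; python3 -m jog '0 0 0 0 0 0 1;0 0 0 0 0 0 1;0 0 0 0 0 0 1'; python3 -c "
from h import *
togo([516.7,192.5,234],186);print(sense()['wrist_torque'])"
```

```text
time: 3.98
tool_pos: [516.6, 192.3, 233.5]
tcp_rot: [-180.0, 0.0, -174.1]
ft_force: [-0.6, -1.1, 3.2]
finger_gap: 13.1
grip_force: 43.8
time: 4.35
tool_pos: [516.6, 192.3, 233.5]
tcp_rot: [-180.0, 0.0, -174.1]
ft_force: [-1.1, -1.6, 5.4]
finger_gap: 13.5
grip_force: 44.1
t 4.35 pos [516.63 192.32 233.49] [-1.8000e+02  2.0000e-02 -1.7406e+02] shift [-0.001  0.002 -0.005] turn [-0.     0.    -0.001] F [-1.11 -1.59  5.44] gap 13.5
[-0.27316156  0.28523122  0.03000759]
```

```bash
python3 -m jog '0 0 -0.03 0 0 0 1;0 0 -0.03 0 0 0 1;0 0 0 0 0 0 1' 60; python3 -m jog '0 0 -0.03 0 0 0 1;0 0 -0.02 0 0 0 1;0 0 0 0 0 0 1;0 0 0 0 0 0 1'; python3 -c "
from h import *
togo([516.7,192.5,234],186);print(sense()['wrist_torque'])"
```

```text
time: 4.72
tool_pos: [516.5, 192.3, 239.2]
tcp_rot: [-180.0, -0.0, -174.1]
ft_force: [2.6, 0.3, -2.8]
finger_gap: 12.8
grip_force: 61.3
time: 5.22
tool_pos: [516.5, 192.3, 244.5]
tcp_rot: [-180.0, 0.0, -174.1]
ft_force: [1.6, -1.0, -0.9]
finger_gap: 12.9
grip_force: 61.7
t 5.225 pos [516.51 192.31 244.45] [-179.99    0.   -174.05] shift [-0.002  0.002  0.105] turn [-0.     0.    -0.001] F [ 1.55 -0.96 -0.91] gap 12.9
[-0.28873382 -0.19925405  0.042436  ]
```

```bash
python3 -m jog '0 0 0 0 0 0.1 1;0 0 0 0 0 0.1 1;0 0 0 0 0 0.05 1;0 0 0 0 0 0 1'; python3 -c "
from h import *
togo([516.6,192.3,244.5],186);print(sense()['wrist_torque'])
s=snapshot('wrist'); cv2.imwrite('pics/w3.png',s['img'][:,:,::-1])"
```

```text
time: 5.72
tool_pos: [516.5, 192.3, 244.5]
tcp_rot: [-180.0, 0.0, 171.0]
ft_force: [1.2, -2.1, 0.1]
finger_gap: 13.0
grip_force: 61.9
t 5.725 pos [516.54 192.28 244.46] [-1.7999e+02  1.0000e-02  1.7096e+02] shift [-0.001  0.    -0.   ] turn [-0.     0.    -0.251] F [ 1.16 -2.09  0.13] gap 13.0
[-0.43888004 -0.15498852 -0.05826419]
```

View pics/w3.png

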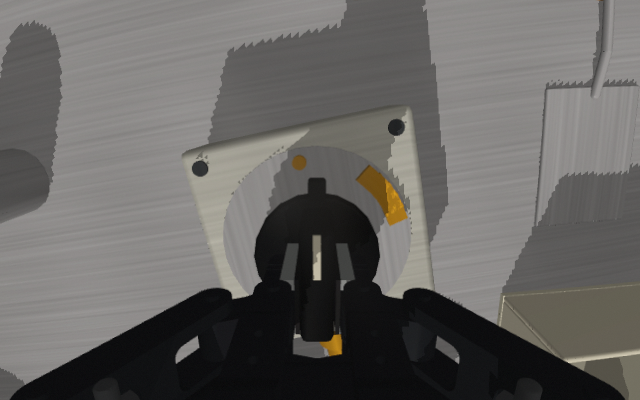

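The knob turns with the gripper: its nose at (317,180) is about 12° past the stud at (299,162), with no wrist torque, so it is unlocked. I continue to the start of the arc.

```bash
python3 -m jog '0 0 0 0 0 0.16 1;0 0 0 0 0 0.16 1;0 0 0 0 0 0.16 1;0 0 0 0 0 0.156 1;0 0 0 0 0 0 1'; python3 -m jog '0 0 0.025 0 0 0 1;0 0 0 0 0 0 1'; python3 -m jog '0 0 0.025 0 0 0 1;0 0 0 0 0 0 1'
```

```text
time: 6.4
tool_pos: [516.5, 192.3, 244.4]
tcp_rot: [-180.0, 0.0, 132.9]
ft_force: [-0.2, -3.7, 0.8]
finger_gap: 12.6
grip_force: 62.1
time: 6.65
tool_pos: [516.5, 192.3, 241.6]
tcp_rot: [-180.0, 0.0, 132.9]
ft_force: [-0.3, -3.6, 1.2]
finger_gap: 13.0
grip_force: 62.1
time: 6.9
tool_pos: [516.6, 192.2, 239.3]
tcp_rot: [180.0, 0.0, 132.8]
ft_force: [-0.4, -4.2, 3.4]
finger_gap: 13.2
grip_force: 62.5
```

```bash
python3 -m jog '0 0 0.01 0 0 0 1;0 0 0 0 0 0 1'; python3 -m jog '0 0 0.01 0 0 0 1;0 0 0 0 0 0 1'
```

```text
time: 7.15
tool_pos: [516.7, 192.3, 238.7]
tcp_rot: [180.0, 0.0, 132.8]
ft_force: [-2.1, -5.6, 7.5]
finger_gap: 13.1
grip_force: 63.2
time: 7.4
tool_pos: [516.7, 192.2, 238.0]
tcp_rot: [180.0, 0.0, 132.8]
ft_force: [-1.8, -5.7, 9.1]
finger_gap: 12.8
grip_force: 63.5
```

The lock plate is felt here: Fz rises to 9 N about 6.5 mm down, so there is no slot at 0.87 rad. I lift, turn about 0.06 rad and probe again.

```bash
python3 -m jog '0 0 -0.07 0 0 0 1;0 0 0 0 0 0.057 1;0 0 0.04 0 0 0 1;0 0 0.025 0 0 0 1;0 0 0 0 0 0 1'; python3 -m jog '0 0 -0.065 0 0 0 1;0 0 0 0 0 0.057 1;0 0 0.04 0 0 0 1;0 0 0.025 0 0 0 1;0 0 0 0 0 0 1'
```

```text
time: 8.02
tool_pos: [516.7, 192.3, 238.0]
tcp_rot: [180.0, 0.0, 129.5]
ft_force: [-1.2, -5.8, 6.3]
finger_gap: 12.6
grip_force: 62.9
time: 8.65
tool_pos: [516.7, 192.2, 238.0]
tcp_rot: [180.0, 0.0, 126.1]
ft_force: [-0.7, -5.1, 6.4]
finger_gap: 12.9
grip_force: 62.9
```

```bash
python3 -m jog '0 0 0.005 0 0 0 1;0 0 0 0 0 0 1;0 0 0 0 0 0 1'; python3 -m jog '0 0 -0.07 0 0 0 1;0 0 0 0 0 0.057 1;0 0 0.04 0 0 0 1;0 0 0.03 0 0 0 1;0 0 0 0 0 0 1';  python3 -m jog '0 0 0 0 0 0 1'
```

```text
time: 9.02
tool_pos: [516.7, 192.3, 238.0]
tcp_rot: [180.0, 0.0, 126.1]
ft_force: [-2.9, -6.2, 10.8]
finger_gap: 12.8
grip_force: 63.4
time: 9.65
tool_pos: [516.7, 192.2, 237.7]
tcp_rot: [180.0, 0.0, 122.6]
ft_force: [-1.5, -5.7, 5.6]
finger_gap: 13.1
grip_force: 62.8
time: 9.78
tool_pos: [516.6, 192.2, 237.7]
tcp_rot: [180.0, 0.0, 122.6]
ft_force: [-1.4, -5.9, 5.8]
finger_gap: 13.1
grip_force: 62.8
```

```bash
python3 -m jog '0 0 0.005 0 0 0 1;0 0 0 0 0 0 1;0 0 0 0 0 0 1'
```

```text
time: 10.15
tool_pos: [516.7, 192.3, 237.7]
tcp_rot: [180.0, 0.0, 122.6]
ft_force: [-2.6, -6.9, 9.4]
finger_gap: 13.0
grip_force: 63.4
```

```bash
python3 -m jog '0 0 -0.075 0 0 0 1;0 0 0 0 0 0.057 1;0 0 0.065 0 0 0 1;0 0 0 0 0 0 1;0 0 0 0 0 0 1';  python3 -m jog '0 0 0.005 0 0 0 1;0 0 0.005 0 0 0 1;0 0 0 0 0 0 1'
```

```text
time: 10.78
tool_pos: [516.6, 192.2, 238.0]
tcp_rot: [-180.0, 0.0, 119.2]
ft_force: [0.4, -6.8, 3.8]
finger_gap: 12.7
grip_force: 62.4
time: 11.15
tool_pos: [516.7, 192.3, 237.9]
tcp_rot: [180.0, 0.0, 119.2]
ft_force: [-2.8, -6.8, 10.1]
finger_gap: 12.5
grip_force: 63.5
```

```bash
python3 -m jog '0 0 -0.075 0 0 0 1;0 0 0 0 0 0.057 1;0 0 0.065 0 0 0 1;0 0 0 0 0 0 1;0 0 0 0 0 0 1';  python3 -m jog '0 0 0.005 0 0 0 1;0 0 0.005 0 0 0 1;0 0 0 0 0 0 1'
```

```text
time: 11.78
tool_pos: [516.6, 192.2, 238.1]
tcp_rot: [-180.0, 0.0, 115.7]
ft_force: [0.0, -6.5, 2.5]
finger_gap: 12.8
grip_force: 62.3
time: 12.15
tool_pos: [516.7, 192.3, 237.9]
tcp_rot: [180.0, 0.0, 115.7]
ft_force: [-3.6, -6.5, 9.1]
finger_gap: 12.7
grip_force: 63.4
```

```bash
python3 -m jog '0 0 0.005 0 0 0 1;0 0 0 0 0 0 1';python3 -m jog '0 0 -0.08 0 0 0 1;0 0 0 0 0 0 1;0 0 0 0 0 0 1';  python3 -m jog '0 0 0 0 0 0.057 1;0 0 0.065 0 0 0 1;0 0 0.005 0 0 0 1;0 0 0.005 0 0 0 1;0 0 0 0 0 0 1'
```

```text
time: 12.4
tool_pos: [516.7, 192.3, 237.6]
tcp_rot: [180.0, 0.0, 115.7]
ft_force: [-3.4, -7.3, 11.7]
finger_gap: 13.1
grip_force: 63.5
time: 12.78
tool_pos: [516.5, 192.4, 244.5]
tcp_rot: [-180.0, 0.0, 115.7]
ft_force: [-0.6, -4.8, 2.5]
finger_gap: 12.8
grip_force: 62.4
time: 13.4
tool_pos: [516.5, 192.3, 236.9]
tcp_rot: [-180.0, 0.0, 112.3]
ft_force: [-0.5, -5.3, 1.9]
finger_gap: 13.2
grip_force: 62.3
```

At 1.228 rad the knob reached the full depth (236.9 mm) with only 1.9 N, so this is the slot. I push home gently.

```bash
python3 -m jog '0 0 0.01 0 0 0 1;0 0 0 0 0 0 1';python3 -m jog '0 0 0.01 0 0 0 1;0 0 0 0 0 0 1';  python3 -m jog '0 0 0.01 0 0 0 1;0 0 0 0 0 0 1'
```

```text
time: 13.65
tool_pos: [516.5, 192.3, 235.9]
tcp_rot: [-180.0, 0.0, 112.3]
ft_force: [-0.6, -5.7, 0.9]
finger_gap: 12.7
grip_force: 62.3
time: 13.9
tool_pos: [516.5, 192.3, 234.9]
tcp_rot: [-180.0, 0.0, 112.3]
ft_force: [-0.1, -5.3, 1.2]
finger_gap: 12.7
grip_force: 62.3
time: 14.15
tool_pos: [516.5, 192.3, 233.9]
tcp_rot: [-180.0, 0.0, 112.3]
ft_force: [-0.2, -4.0, 1.1]
finger_gap: 13.1
grip_force: 62.3
```

```bash
python3 -m jog '0 0 0.005 0 0 0 1;0 0 0 0 0 0 1';python3 -m jog '0 0 0.005 0 0 0 1;0 0 0 0 0 0 1';  python3 -m jog '0 0 0.005 0 0 0 1;0 0 0 0 0 0 1'
```

```text
time: 14.4
tool_pos: [516.5, 192.4, 233.6]
tcp_rot: [-180.0, 0.0, 112.3]
ft_force: [-0.5, -5.7, 2.3]
finger_gap: 12.9
grip_force: 62.3
time: 14.65
tool_pos: [516.6, 192.4, 233.5]
tcp_rot: [180.0, 0.0, 112.3]
ft_force: [-2.7, -5.6, 7.0]
finger_gap: 12.6
grip_force: 63.0
time: 14.9
tool_pos: [516.7, 192.4, 233.5]
tcp_rot: [180.0, 0.0, 112.3]
ft_force: [-3.9, -5.6, 10.7]
finger_gap: 12.7
grip_force: 63.5
```

The knob is hard home at 233.5 mm, the same as the start. I release with a partial opening, since the jar is near, and lift straight up.

```bash
python3 -m jog '0 0 0 0 0 0 0.3;0 0 0 0 0 0 0.2;0 0 0 0 0 0 0.2;0 0 0 0 0 0 0.2';python3 -m jog '0 0 -0.2 0 0 0 0.2;0 0 -0.4 0 0 0 0.2;0 0 -0.4 0 0 0 0.2;0 0 -0.4 0 0 0 0.2;0 0 0 0 0 0 0.2'; python3 -m jog '0 0 0 0 0 0 0.2;0 0 0 0 0 0 0.2'; python3 -c "
from h import *
togo([516.7,192.5,400],112)
for n in('wrist','top'):
  s=snapshot(n); i=s['img'][:,:,::-1]; cv2.imwrite('pics/e'+n+'.png',i if n=='wrist' else i)"
```

```text
time: 15.4
tool_pos: [516.4, 192.5, 232.0]
tcp_rot: [-180.0, -0.0, 112.3]
ft_force: [-1.4, -0.9, 0.1]
finger_gap: 34.4
grip_force: 0.0
time: 16.02
tool_pos: [517.7, 192.7, 376.8]
tcp_rot: [179.6, 0.0, 112.3]
ft_force: [0.5, -0.1, -0.0]
finger_gap: 34.3
grip_force: 0.0
time: 16.27
tool_pos: [516.0, 192.2, 370.3]
tcp_rot: [-179.8, -0.0, 112.3]
ft_force: [-1.2, 0.1, -0.3]
finger_gap: 34.3
grip_force: 0.0
t 16.275 pos [515.99 192.24 370.31] [-1.7983e+02 -2.0000e-02  1.1227e+02] shift [-0.     0.007 -0.297] turn [-0.003 -0.     0.004] F [-1.15  0.08 -0.31] gap 34.3
```

View pics/ewrist.png

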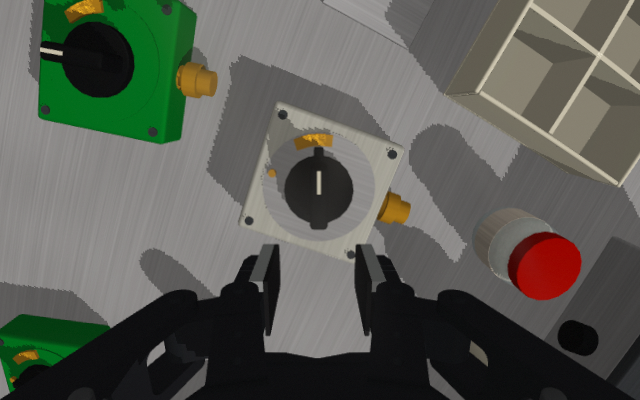

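View pics/etop.png

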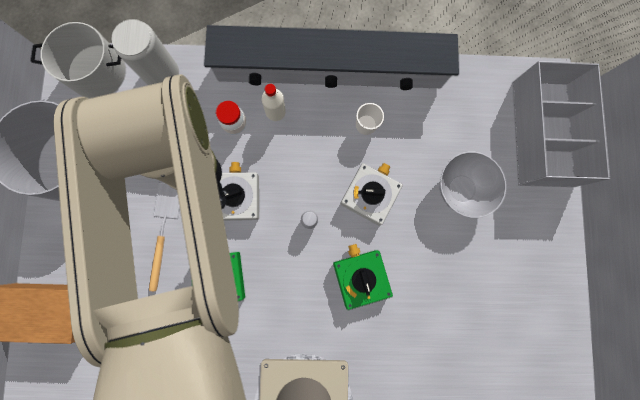

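The nose at (318,152) now points at the arc (315,141), the knob is down and the surroundings have not moved.

```bash
python3 -m jog '0 0 0 0 0 0 0.2;0 0 0 0 0 0 0.2'; python3 -c "
from bench import *
print(hand_in())"
```

```text
time: 16.62
tool_pos: [516.4, 192.3, 371.9]
tcp_rot: [-180.0, -0.0, 112.3]
ft_force: [0.4, -1.4, -0.4]
finger_gap: 34.2
grip_force: 0.0
the job is handed in; nothing more can be done
None
```

The open tap is shut: I pulled the knob up, turned it to the arc, found the hidden slot at about 1.23 rad, pushed it fully home and let go. Wrist force stayed below about 12 N in every reading, nothing else was touched, and the job was handed in at 16.6 s; no verdict came back.

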